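# Turn a lidded parts box over, lid pinched shut

## Task

Take the blue parts box from its grey stand, pinching its loose lid and its base together so that the lid never opens, turn it over, and lean it in the empty green stand with the lid facing down against the stand's back, so that the circuit board inside slides down onto the lid. Let go of it there with the lid still shut, and leave the yellow box where it is.

Things in the scene. Friction and masses are not known exactly. Their poses are not given: they have to be found in the camera images.
- box_centre (a point): Centre of the closed blue box, 110 (x) x 70 (y) x 34 mm (z) with its lid on, about 0.3 kg with a loose board inside. z points out of the lid, +x to the end standing on the ledge. It starts in a grey stand, lid facing 35 degrees up and to the robot's left (+y) or left and ahead, +x down to that side. Its upper (-x) 62 mm stick out of the stand, free on both faces: pinch lid and base there, 30 mm from the centre, fingers along +x.
- lid_centre (a point): Centre of the blue box's loose lid: a clear, milky plate with a black border, 106 x 66 x 4 mm, 50 g, with a plug 97 x 57 x 6 mm that drops into the box with 1.5 mm play all round; no catch or hinge. Axes as the box's (z out of the box). Shut, it lies 15 mm from the box's centre along the box's z.
- empty_stand_seat (a point): Centre of the closed box when fully home, lid up or down, in the green stand (fixed, 90 mm wide, like the grey ones). Axes: z up, x level from back to open front (left, or left and ahead), y along its width. Up its leaning back is (-0.574,0,0.819), square out of the back (0.819,0,0.574). The back is 17 mm and the ledge, square to it and 46 mm deep, 55 mm from this point; the back ends 48 mm above the ledge. No side walls.
- spare_centre (a point): Centre of the yellow box, a bystander of the same shape, size and axes as the blue one, leaning lid up in the other grey stand. To be left alone.
Things that resemble listed ones, but are neither listed nor needed, are in the scene too. There is more than one size of the part that bears box_centre; the job needs the larger. There is more than one size of the part that bears lid_centre; the job needs the smaller.

How it is judged:
At the end, for the whole second after the job is handed in: The blue box leans in the green stand, its centre within 20 mm of fully home, lid facing down (35 degrees below level, within 12), lid shut (within 6 mm and 7 degrees of its shut place), released; the yellow box within 20 mm of its start (distance between box_centre and empty_stand_seat below 0.02 m and angle between box_centre's own z axis and vertical between 1.97222 and 2.3911 rad and z of lid_centre in the frame of box_centre between 0.009 and 0.021 m and angle between the z axis of lid_centre and the z axis of box_centre, either way round below 0.12 rad and distance of spare_centre from where it was at the start of the episode below 0.02 m); the robot touches nothing.
It fails at once if the lid of the blue box comes open (lifts more than 10 mm) (z of lid_centre in the frame of box_centre above 0.025 m).
It fails at once if the yellow box is moved by more than 20 mm (distance of spare_centre from where it was at the start of the episode above 0.02 m).
It also fails if it takes over 42 s, if anything falls off the work surface, if the arm or the gripper's body presses on something with over 40 N, if the wrist force passes 120 N, or if a joint passes its speed limit or range.

## Robot

A 6-joint arm with a two-finger parallel gripper is mounted at the origin on the work surface. World frame = base frame: x ahead of the robot, y to its left, z up, the work surface at z = 0. Lengths are in m, angles in rad, forces in N, time in s.
With the tool pointing down it reaches from about 0.3 to 0.75 m from the base axis. Payload 8.5 kg.
Tool frame: the origin (TCP) lies at the very end of the fingers, on their centre line; the grasp point (between the pads) lies 19 mm behind it; z points along the fingers, y is the line along which they close (so a half turn about z gives the same grasp; the last joint's range is limited). The gripper opens to 85 mm and grips with 20 to 120 N. Pads are 22 mm wide; open, the fingers measure 114 mm over their backs; the gripper's body (76 mm by 85 mm) begins 54 mm behind the grasp point. The pads swing forward as they close: fully open they stand 13 mm farther back than shut.
Start: joints at [-1.494, 0.381, 1.297, -0, 1.464, -0.215], TCP at [0.158, -0.527, 0.231] pointing down, gripper open.
Joint ranges: [-3.11, 3.11], [-0.89, 2.33], [0.22, 2.48], [-1.42, 4.56], [0.17, 2.85], [-2.88, 2.88]. Speed limits (rad/s): [2.39, 2.39, 3.14, 3.14, 3.14, 3.14].

## Interface

Orientations are given as a 3x3 rotation matrix whose columns are the frame's x, y, z axes.
In Python, from plant import telemetry, imaging, ticket gives the robot as it stands. The module is installed in compiled form; this text tells all that it offers.
- The arm moves only by the tool send_rows, never from a script. Its argument "plan" is a list of rows, each an object of numbers: "x", "y", "z": the shift along the tool's x, y, z in m; "turn": the turn about the tool's z in degrees. A call has 1 to 12 rows; each row shifts and turns the commanded pose from where the row before left it, along the tool's axes as they then stand; what a row does not reach is not made up. A row lasts 1/12 s, in which the tool goes at most 41.7 mm and 7.16 degrees, less where a joint would pass 70% of its speed; a pose out of reach is approached as far as the arm can. A call is refused whole if a number of a shift passes 0.0417 or a number of a turn 7.16, either way. A call with a gripper value outside its range is refused whole. "fingers" is the closure, from 0 (fully open) to 1 (shut), set as the call begins (left out, the last holds). The fingers move at their own pace and stop on an object; "squeeze" is the grip in N (left out, the last holds). Time passes only in rows, so rows that do not move let the fingers close. It gives the time, the measured TCP pose, the force, the opening and the grip force at its end, in the units of the state.
- telemetry.read_state(): the state, without advancing time (a new reading comes with each control period).
- imaging.snapshot(name): name is "scene" or "side" or "wrist"; returns the picture (400x640x3 uint8, blue, green, red); there is no depth.
- imaging.calibration(name): a dict with "fx", "fy", "cx", "cy" (pixels), "rvec" (rotation vector, rad) and "tvec" (3), from world to camera coordinates, as OpenCV has them. Camera axes: x right, y down, z forward; pixel columns grow to the right and rows downward; lengths in m; the calibration is good to about 2 mm. A picture is of the moment at which its call begins: read the wrist's pose just before it. calibration takes no time and is no camera call; for the wrist camera it gives the pose at the moment of the call.
- ticket.hand_in(): hands the job in; it is judged then, once.
The state is a dict: "time_s": time; "joint_positions": joint angles; "qvel": joint speeds; "joint_efforts": joint torques, N m; "eef_pos": TCP position; "eef_rot": TCP orientation; "ft_force": force on the tool from outside, world axes, zero at the start; "ft_torque": the same for the moment, N m; "gripper_width": opening from 0.0 (shut) to 1.0 (fully open); "gripper_force": force on a finger pad.
Only numpy, scipy, OpenCV 4.12 (cv2) and the standard library are available. Lean on these libraries where they do the work, as an engineer would, in place of code of your own. Each camera call takes 0.05 s, during which the arm holds its last target. There are 200 camera calls.

## Working session

There is one attempt and no reset: what is moved stays moved. The work goes in short steps, Python scripts to look and compute and a tool call to move; the robot and the scene stay as the last step left them, time stands still between calls to the robot, and variables do not carry over. Pictures are saved under pics/ and viewed, at most 10 in all, crops included, and the job is handed in when it is done.

Besides the shell and the picture viewer there is one more tool, called after "Request:" by a JSON object that holds its "op" and its "data". send_rows: Moves the arm, as the interface text tells. Its arguments: {"type":"object","properties":{"plan":{"type":"array"},"fingers":{"type":"number"},"squeeze":{"type":"number"}},"required":["plan"]}

```bash
mkdir -p pics
cat > h.py <<'E'
import numpy as np, cv2
from plant import telemetry, imaging, ticket
def cal(n):
    c=imaging.calibration(n);K=np.array([[c['fx'],0,c['cx']],[0,c['fy'],c['cy']],[0,0,1.]])
    R=cv2.Rodrigues(np.array(c['rvec'],float))[0];return K,R,np.array(c['tvec'],float).ravel()
def ray(n,uv):
    K,R,t=cal(n);d=R.T@np.linalg.inv(K)@np.array([uv[0],uv[1],1.]);return -R.T@t,d/np.linalg.norm(d)
def onz(n,uv,z):
    o,d=ray(n,uv);return o+d*(z-o[2])/d[2]
def tri(obs):
    A=np.zeros((3,3));b=np.zeros(3)
    for n,uv in obs:
        o,d=ray(n,uv);P=np.eye(3)-np.outer(d,d);A+=P;b+=P@o
    p=np.linalg.solve(A,b);res=[np.linalg.norm((np.eye(3)-np.outer(d,d))@(p-o)) for o,d in (ray(n,uv) for n,uv in obs)]
    return p,max(res)
def proj(n,p):
    K,R,t=cal(n);q=K@(R@np.array(p)+t);return q[:2]/q[2]
E
python3 - <<'E'
from h import *
np.set_printoptions(precision=3,suppress=True)
for n in('scene','side'):
    cv2.imwrite(f'pics/{n}0.png',imaging.snapshot(n)); K,R,t=cal(n);print(n,K[0,0],-R.T@t,R[2])
s=telemetry.read_state();print(s)
E
```

```text
scene 435.53134967538745 [ 1.024 -0.137  0.633] [-0.704  0.146 -0.695]
side 438.74705969919046 [0.239 0.572 0.606] [ 0.267 -0.714 -0.647]
{'time_s': 0.1, 'joint_positions': array([-1.494,  0.381,  1.298, -0.   ,  1.464, -0.215]), 'qvel': array([ 0.001, -0.003, -0.003,  0.   , -0.002, -0.001]), 'joint_efforts': array([  0.003, -44.922, -23.166,  -0.   ,   0.004,   0.   ]), 'eef_pos': array([ 0.158, -0.526,  0.231]), 'eef_rot': array([[ 0.958,  0.288, -0.   ],
       [ 0.288, -0.958,  0.001],
       [ 0.   , -0.001, -1.   ]]), 'ft_force': array([-0.054,  0.36 , -0.485]), 'ft_torque': array([ 0.   , -0.031, -0.003]), 'gripper_force': 0.0, 'gripper_width': 1.0047597823785213}
```

View pics/scene0.png

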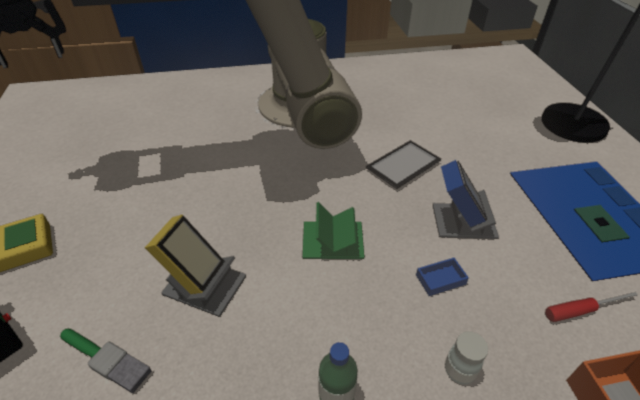

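View pics/side0.png

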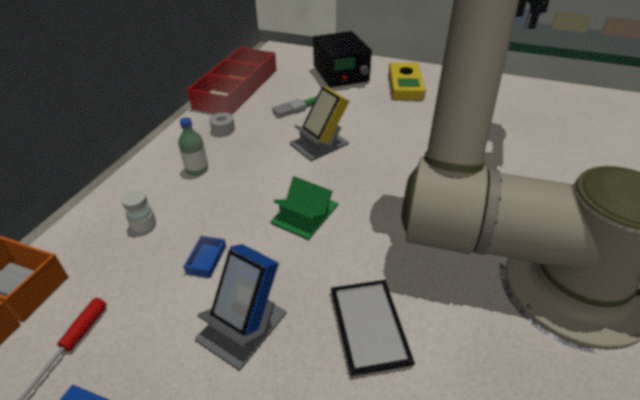

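The scene view shows the blue box at (468,195) and the green stand at (333,235). The side view has them at (240,290) and (305,205). I'll enlarge both to read their corners.

Run:
```python
import cv2,numpy as np
def crop(n,u,v,w,h):
    k=400/w
    im=cv2.resize(cv2.imread(f'pics/{n}0.png')[v:v+h,u:u+w],(400,300),interpolation=cv2.INTER_CUBIC)
    im=cv2.convertScaleAbs(im,alpha=1.4)
    for i in range(0,w,10):
        x=int(i*k);cv2.line(im,(x,0),(x,6 if i%20 else 12),(0,0,255),1)
        if i%20==0: cv2.putText(im,str(u+i),(x+2,12),0,.35,(0,0,255),1)
    for i in range(0,h,10):
        y=int(i*k);cv2.line(im,(0,y),(6,y),(0,0,255),1)
        if i%20==0 and i: cv2.putText(im,str(v+i),(8,y+4),0,.35,(0,0,255),1)
    return im
a=np.vstack([np.hstack([crop('scene',420,155,100,75),crop('side',175,240,160,120)]),np.hstack([crop('scene',285,192,100,75),crop('side',255,165,100,75)])])
cv2.imwrite('pics/c1.png',a)
```

```text
(no output)
```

View pics/c1.png

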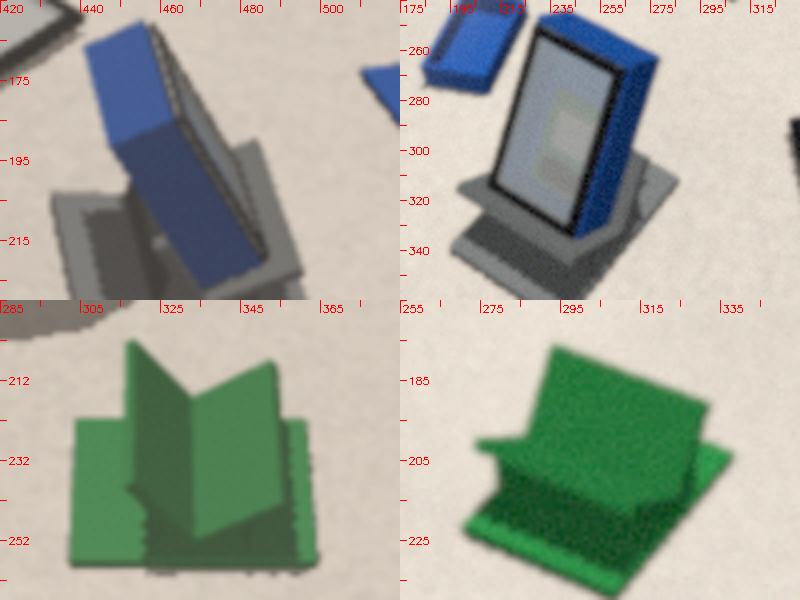

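The crop gives clear corners for the blue box and for the green stand's back-top and ledge-front edges in both views. I'll triangulate them next.

```bash
cat > m.py <<'E'
from h import *
from scipy.spatial.transform import Rotation as Ro
np.set_printoptions(precision=4,suppress=True)
def kab(m,w):
    m=np.array(m);w=np.array(w);R,r=Ro.align_vectors(w-w.mean(0),m-m.mean(0));R=R.as_matrix();t=w.mean(0)-R@m.mean(0)
    print('resid mm',np.round(1000*np.linalg.norm((R@m.T).T+t-w,axis=1),1));return R,t
S=lambda X,Y:(420+X/4,155+Y/4)
D=lambda X,Y:(175+X*.4,240+Y*.4)
P=[((-55,-35,13),S(180,120),D(137,22)),((-55,35,13),S(147,22),D(225,68)),((-55,-35,-17),S(110,147),D(176,12)),((-55,35,-17),S(85,45),D(258,57)),((53,-33,17),S(268,258),D(90,187))]
w=[]
for m,a,b in P:
    p,r=tri([('scene',a),('side',b)]);w.append(p);print(m,p,r)
R,t=kab([np.array(m)/1000 for m,_,_ in P],w);print('box',t,'\n',R, 'yaw',np.degrees(np.arctan2(R[1,2],R[0,2])),'elev',np.degrees(np.arcsin(R[2,2])))
n=np.array([.819,0,.574]);u=np.array([-.574,0,.819]);y=np.array([0,1,0])
S=lambda X,Y:(285+X/4,192+Y/4-75)
D=lambda X,Y:(255+X/4,165+Y/4)
# seat y = z x x ; near(+X world)= -y
P=[(-17*n-7*u-45*y,S(127,487),D(155,45)),(-17*n-7*u+45*y,S(130,340),D(310,104)),(29*n-55*u-45*y,S(283,505),D(75,143)),(29*n-55*u+45*y,S(275,360),D(230,218))]
w=[]
for m,a,b in P:
    p,r=tri([('scene',a),('side',b)]);w.append(p);print(m,p,r)
R,t=kab([m/1000 for m,_,_ in P],w);print('seat',t,'\n',R,'yaw',np.degrees(np.arctan2(R[1,0],R[0,0])))
E
python3 m.py
```

```text
(-55, -35, 13) [0.5175 0.2163 0.1279] 0.001436996806770149
(-55, 35, 13) [0.4531 0.2296 0.1288] 0.00025227365691221897
(-55, -35, -17) [0.5101 0.1894 0.1104] 0.0029292227222911696
(-55, 35, -17) [0.446  0.2049 0.1131] 0.0007541781635925462
(53, -33, 17) [0.5295 0.2771 0.0413] 0.0015329070169559848
resid mm [2.5 2.6 2.8 1.8 0.6]
box [0.4881 0.2419 0.0758] 
 [[ 0.1081 -0.9737  0.2007]
 [ 0.5502  0.2268  0.8036]
 [-0.828   0.0236  0.5602]] yaw 75.97501794589328 elev 34.07221529361285
[ -9.905 -45.    -15.491] [ 0.533  -0.0491  0.0585] 0.0018138530128776842
[ -9.905  45.    -15.491] [ 0.4446 -0.0314  0.0596] 0.0014427789984441284
[ 55.321 -45.    -28.399] [0.546  0.0187 0.0465] 0.001276151276951086
[ 55.321  45.    -28.399] [0.4575 0.0382 0.0448] 0.00044064799102991835
resid mm [2.3 2.6 1.6 3.4]
seat [ 0.4907 -0.0283  0.0741] 
 [[ 0.1984 -0.9801 -0.0034]
 [ 0.9801  0.1984 -0.0063]
 [ 0.0068 -0.0021  1.    ]] yaw 78.55876784474988
```

Run:
```python
from h import *
np.set_printoptions(precision=3,suppress=True)
for uv in [(575,122),(545,122),(608,122),(640,20),(640,5)]: print(uv,onz('scene',uv,0.01))
print('pole ray', *ray('scene',(590,85)),*ray('scene',(640,5)))
for uv in [(405,163),(190,290)]: print(uv,onz('scene',uv,0))
for p in [(.17,.73,.3),(.17,.73,.1)]: print(proj('scene',p))
```

```text
(575, 122) [0.225 0.68  0.01 ]
(545, 122) [0.211 0.603 0.01 ]
(608, 122) [0.239 0.764 0.01 ]
(640, 20) [-0.337  1.319  0.01 ]
(640, 5) [-0.47   1.425  0.01 ]
pole ray [ 1.024 -0.137  0.633] [-0.64   0.647 -0.415] [ 1.024 -0.137  0.633] [-0.664  0.694 -0.277]
(405, 163) [0.296 0.202 0.   ]
(190, 290) [ 0.56  -0.273  0.   ]
[635.047  -5.015]
[594.706  77.901]
```

Request:
{"op": "send_rows", "data": {"plan": [{"x": 0.038, "y": -0.003, "z": -0.014, "turn": -4.4}, {"x": 0.038, "y": -0.003, "z": -0.014, "turn": -4.4}, {"x": 0.038, "y": -0.003, "z": -0.014, "turn": -4.4}, {"x": 0.038, "y": -0.003, "z": -0.014, "turn": -4.4}, {"x": 0.038, "y": -0.003, "z": -0.014, "turn": -4.4}, {"x": 0.038, "y": -0.003, "z": -0.014, "turn": -4.4}, {"x": 0.038, "y": -0.003, "z": -0.014, "turn": -4.4}, {"x": 0.038, "y": -0.003, "z": -0.014, "turn": -4.4}, {"x": 0.038, "y": -0.003, "z": -0.014, "turn": -4.4}, {"x": 0.038, "y": -0.003, "z": -0.014, "turn": -4.4}, {"x": 0.038, "y": -0.003, "z": -0.014, "turn": -4.4}, {"x": 0.038, "y": -0.003, "z": -0.014, "turn": -4.4}]}}

```text
time_s: 1.1
eef_pos: [0.4687, -0.2104, 0.3995]
eef_rot: [[0.346, 0.938, -0.001], [0.938, -0.346, 0.001], [0.0, -0.001, -1.0]]
ft_force: [0.6, -0.8, -0.5]
gripper_width: 1.0
gripper_force: 0.0
```

```bash
cat > s.py <<'E'
from h import *
np.set_printoptions(precision=4,suppress=True)
s=telemetry.read_state();p=s['eef_pos'];R=s['eef_rot']
print(round(s['time_s'],2),'q',s['joint_positions'],'p',p,'r,az',np.hypot(*p[:2]),np.degrees(np.arctan2(p[1],p[0])));print(R,'z az,tilt',np.degrees(np.arctan2(R[1,2],R[0,2])),np.degrees(np.arccos(-R[2,2])),'F',s['ft_force'],s['gripper_width'],s['gripper_force'])
E
python3 s.py
```

```text
1.1 q [-0.6528  0.2538  1.0122  0.0001  1.8765 -0.2991] p [ 0.4687 -0.2104  0.3995] r,az 0.5137759477499944 -24.178652192947368
[[ 0.3463  0.9381 -0.0008]
 [ 0.9381 -0.3463  0.0007]
 [ 0.0004 -0.001  -1.    ]] z az,tilt 138.92705946709307 0.05851044447474547 F [ 0.614  -0.7825 -0.5111] 0.9999443926361595 0.0
```

Request:
{"op": "send_rows", "data": {"plan": [{"x": 0.041, "y": -0.003, "z": -0.008, "turn": -5}, {"x": 0.041, "y": -0.003, "z": -0.008, "turn": -5}, {"x": 0.041, "y": -0.003, "z": -0.008, "turn": -5}, {"x": 0.041, "y": -0.003, "z": -0.008, "turn": -5}, {"x": 0.041, "y": -0.003, "z": -0.008, "turn": -5}, {"x": 0.041, "y": -0.003, "z": -0.008, "turn": -5}, {"x": 0.041, "y": -0.003, "z": -0.008, "turn": -5}, {"x": 0.041, "y": -0.003, "z": -0.008, "turn": -5}, {"x": 0.041, "y": -0.003, "z": -0.008, "turn": -5}, {"x": 0.041, "y": -0.003, "z": -0.008, "turn": -5}, {"x": 0.041, "y": -0.003, "z": -0.008, "turn": -5}, {"x": 0.041, "y": -0.003, "z": -0.008, "turn": -5}]}}

```text
time_s: 2.1
eef_pos: [0.3758, 0.2493, 0.4946]
eef_rot: [[-0.64, 0.769, -0.001], [0.769, 0.64, -0.0], [0.001, -0.001, -1.0]]
ft_force: [0.9, -0.1, 1.0]
gripper_width: 1.001
gripper_force: 0.0
```

```bash
python3 s.py
```

```text
2.1 q [ 0.322   0.1527  0.8805  0.0001  2.1097 -0.3721] p [0.3758 0.2493 0.4946] r,az 0.45099954685128046 33.55540428748308
[[-0.6397  0.7686 -0.0013]
 [ 0.7686  0.6397 -0.0003]
 [ 0.0006 -0.0012 -1.    ]] z az,tilt -165.67553362775163 0.07472120264442228 F [ 0.8851 -0.1025  1.0488] 1.0008418573313491 0.0
```

Request:
{"op": "send_rows", "data": {"plan": [{"x": 0.038, "y": 0.0, "z": -0.02, "turn": -4.8}, {"x": 0.038, "y": 0.0, "z": -0.02, "turn": -4.8}, {"x": 0.038, "y": 0.0, "z": -0.02, "turn": -4.8}, {"x": 0.038, "y": 0.0, "z": -0.02, "turn": -4.8}, {"x": 0.038, "y": 0.0, "z": -0.02, "turn": -4.8}, {"x": 0.038, "y": 0.0, "z": -0.02, "turn": -4.8}, {"x": 0.038, "y": 0.0, "z": -0.02, "turn": -4.8}]}}

```text
time_s: 2.68
eef_pos: [0.1696, 0.3982, 0.631]
eef_rot: [[-0.958, 0.286, -0.001], [0.286, 0.958, -0.001], [0.0, -0.001, -1.0]]
ft_force: [0.8, 1.3, 0.1]
gripper_width: 1.0
gripper_force: 0.0
```

```bash
python3 s.py
```

```text
2.68 q [ 0.8932  0.2663  0.3019  0.      2.5747 -0.3871] p [0.1696 0.3982 0.631 ] r,az 0.4328292599955906 66.92930499087241
[[-0.9581  0.2864 -0.0008]
 [ 0.2864  0.9581 -0.001 ]
 [ 0.0005 -0.0012 -1.    ]] z az,tilt -129.54855003530284 0.07162155979514073 F [0.7948 1.3278 0.1347] 0.9995818027674916 0.0
```

Request:
{"op": "send_rows", "data": {"plan": [{"x": 0.039, "y": -0.004, "z": 0.0, "turn": -0.8}, {"x": 0.039, "y": -0.004, "z": 0.0, "turn": -0.8}, {"x": 0.039, "y": -0.004, "z": 0.0, "turn": -0.8}, {"x": 0.039, "y": -0.004, "z": 0.0, "turn": -0.8}, {"x": 0.039, "y": -0.004, "z": 0.0, "turn": -0.8}, {"y": 0.01, "z": -0.02}, {"y": 0.01, "z": -0.02}, {"y": 0.01, "z": -0.02}, {"y": 0.01, "z": -0.02}]}}

```text
invalid input
```

```bash
python3 s.py
```

```text
2.68 q [ 0.8932  0.2663  0.3019  0.      2.5747 -0.3871] p [0.1696 0.3982 0.631 ] r,az 0.4328292599955906 66.92930499087241
[[-0.9581  0.2864 -0.0008]
 [ 0.2864  0.9581 -0.001 ]
 [ 0.0005 -0.0012 -1.    ]] z az,tilt -129.54855003530284 0.07162155979514073 F [0.7948 1.3278 0.1347] 0.9995818027674916 0.0
```

All four keys are needed in every row.

Request:
{"op": "send_rows", "data": {"plan": [{"x": 0.039, "y": -0.004, "z": 0.0, "turn": -0.8}, {"x": 0.039, "y": -0.004, "z": 0.0, "turn": -0.8}, {"x": 0.039, "y": -0.004, "z": 0.0, "turn": -0.8}, {"x": 0.039, "y": -0.004, "z": 0.0, "turn": -0.8}, {"x": 0.039, "y": -0.004, "z": 0.0, "turn": -0.8}, {"x": 0, "y": 0.01, "z": -0.02, "turn": 0}, {"x": 0, "y": 0.01, "z": -0.02, "turn": 0}, {"x": 0, "y": 0.01, "z": -0.02, "turn": 0}, {"x": 0, "y": 0.01, "z": -0.02, "turn": 0}]}}

```text
time_s: 3.43
eef_pos: [-0.0107, 0.4323, 0.6462]
eef_rot: [[-0.974, 0.225, -0.0], [0.225, 0.974, 0.027], [0.006, 0.027, -1.0]]
ft_force: [-0.3, -0.8, 0.0]
gripper_width: 1.002
gripper_force: 0.0
```

```bash
python3 s.py
```

```text
3.43 q [ 1.316   0.2818  0.2219  0.0141  2.6115 -0.016 ] p [-0.0107  0.4323  0.6462] r,az 0.4324402576430455 91.41873006512263
[[-0.9744  0.2246 -0.0003]
 [ 0.2245  0.9741  0.0274]
 [ 0.0064  0.0266 -0.9996]] z az,tilt 90.55710338520981 1.5674268467988548 F [-0.2577 -0.8327  0.0247] 1.0021509412695824 0.0
```

Request:
{"op": "send_rows", "data": {"plan": [{"x": 0, "y": 0.02, "z": -0.036, "turn": 0}, {"x": 0, "y": 0.02, "z": -0.036, "turn": 0}, {"x": 0, "y": 0.02, "z": -0.036, "turn": 0}, {"x": 0, "y": 0.02, "z": -0.036, "turn": 0}, {"x": 0, "y": 0.02, "z": -0.036, "turn": 0}, {"x": 0, "y": 0.02, "z": -0.036, "turn": 0}]}}

```text
time_s: 3.93
eef_pos: [0.0147, 0.4279, 0.6609]
eef_rot: [[-0.975, 0.224, -0.0], [0.222, 0.969, 0.109], [0.024, 0.106, -0.994]]
ft_force: [0.5, 0.4, -0.7]
gripper_width: 0.997
gripper_force: 0.0
```

```bash
python3 s.py
```

```text
3.93 q [ 1.2361  0.2479  0.2222  0.0659  2.5674 -0.052 ] p [0.0147 0.4279 0.6609] r,az 0.428192973812011 88.03630394566792
[[-0.9747  0.2236 -0.    ]
 [ 0.2222  0.9689  0.1088]
 [ 0.0244  0.106  -0.9941]] z az,tilt 90.02094267071075 6.245284741575977 F [ 0.4576  0.3988 -0.6981] 0.9973838762454896 0.0
```

Request:
{"op": "send_rows", "data": {"plan": [{"x": -0.033, "y": 0.0, "z": 0, "turn": 0}, {"x": -0.033, "y": 0.0, "z": 0, "turn": 0}, {"x": -0.033, "y": 0.0, "z": 0, "turn": 0}, {"x": 0, "y": 0.036, "z": -0.02, "turn": 0}, {"x": 0, "y": 0.036, "z": -0.02, "turn": 0}, {"x": 0, "y": 0.036, "z": -0.02, "turn": 0}, {"x": 0, "y": 0.036, "z": -0.02, "turn": 0}, {"x": 0, "y": 0.036, "z": -0.02, "turn": 0}, {"x": 0, "y": 0.036, "z": -0.02, "turn": 0}]}}

```text
time_s: 4.68
eef_pos: [0.1303, 0.4997, 0.6261]
eef_rot: [[-0.975, 0.222, 0.02], [0.222, 0.956, 0.191], [0.024, 0.191, -0.981]]
ft_force: [0.0, 0.5, 0.2]
gripper_width: 0.998
gripper_force: 0.0
```

```bash
python3 s.py
```

```text
4.68 q [ 1.0455  0.3388  0.2225  0.1169  2.3998 -0.2056] p [0.1303 0.4997 0.6261] r,az 0.5163832638972967 75.38089190751631
[[-0.9748  0.2224  0.0198]
 [ 0.222   0.9561  0.1914]
 [ 0.0236  0.191  -0.9813]] z az,tilt 84.08264881107036 11.09573903586866 F [0.0029 0.5071 0.2045] 0.9978707605538811 0.0
```

Request:
{"op": "send_rows", "data": {"plan": [{"x": 0, "y": 0.02, "z": -0.036, "turn": 0}, {"x": 0, "y": 0.02, "z": -0.036, "turn": 0}, {"x": 0, "y": 0.02, "z": -0.036, "turn": 0}, {"x": 0, "y": 0.02, "z": -0.036, "turn": 0}, {"x": 0, "y": 0.02, "z": -0.036, "turn": 0}, {"x": 0, "y": 0.02, "z": -0.036, "turn": 0}, {"x": 0, "y": 0.02, "z": -0.036, "turn": 0}, {"x": 0, "y": 0.02, "z": -0.036, "turn": 0}, {"x": 0, "y": 0.02, "z": -0.036, "turn": 0}, {"x": 0, "y": 0.02, "z": -0.036, "turn": 0}, {"x": 0, "y": 0.02, "z": -0.036, "turn": 0}, {"x": 0, "y": 0.02, "z": -0.036, "turn": 0}]}}

```text
time_s: 5.68
eef_pos: [0.1106, 0.4139, 0.7118]
eef_rot: [[-0.975, 0.213, 0.066], [0.222, 0.897, 0.382], [0.022, 0.387, -0.922]]
ft_force: [-0.4, 0.9, -0.1]
gripper_width: 1.001
gripper_force: 0.0
```

```bash
python3 s.py
```

```text
5.68 q [ 0.9172  0.1544  0.2222  0.2666  2.3905 -0.1953] p [0.1106 0.4139 0.7118] r,az 0.4283981358535467 75.03404183943451
[[-0.9748  0.2132  0.066 ]
 [ 0.2221  0.8971  0.3819]
 [ 0.0222  0.387  -0.9218]] z az,tilt 80.19388769419783 22.804744943380726 F [-0.3794  0.852  -0.0715] 1.00076567579419 0.0
```

Request:
{"op": "send_rows", "data": {"plan": [{"x": 0, "y": 0.026, "z": -0.032, "turn": 0}, {"x": 0, "y": 0.026, "z": -0.032, "turn": 0}, {"x": 0, "y": 0.026, "z": -0.032, "turn": 0}, {"x": 0, "y": 0.026, "z": -0.032, "turn": 0}, {"x": 0, "y": 0.026, "z": -0.032, "turn": 0}, {"x": 0, "y": 0.026, "z": -0.032, "turn": 0}, {"x": 0, "y": 0.026, "z": -0.032, "turn": 0}, {"x": 0, "y": 0.026, "z": -0.032, "turn": 0}, {"x": 0, "y": 0.026, "z": -0.032, "turn": 0}, {"x": 0, "y": 0.026, "z": -0.032, "turn": 0}, {"x": 0, "y": 0.026, "z": -0.032, "turn": 0}]}}

```text
time_s: 6.6
eef_pos: [0.1013, 0.3728, 0.7668]
eef_rot: [[-0.975, 0.195, 0.108], [0.222, 0.802, 0.555], [0.021, 0.565, -0.825]]
ft_force: [-1.0, 0.5, -0.0]
gripper_width: 1.0
gripper_force: 0.0
```

```bash
python3 s.py
```

```text
6.6 q [ 0.7535  0.0387  0.2222  0.4667  2.3165 -0.1688] p [0.1013 0.3728 0.7668] r,az 0.38634122766095275 74.80201631693842
[[-0.9747  0.1954  0.1084]
 [ 0.2224  0.8016  0.5549]
 [ 0.0215  0.565  -0.8248]] z az,tilt 78.94479544626017 34.430508073049936 F [-0.9938  0.5131 -0.0316] 0.9999099738160779 0.0
```

Request:
{"op": "send_rows", "data": {"plan": [{"x": -0.0234, "y": -0.0234, "z": 0.0227, "turn": 0}, {"x": -0.0234, "y": -0.0234, "z": 0.0227, "turn": 0}, {"x": -0.0234, "y": -0.0234, "z": 0.0227, "turn": 0}, {"x": -0.0234, "y": -0.0234, "z": 0.0227, "turn": 0}, {"x": -0.0234, "y": -0.0234, "z": 0.0227, "turn": 0}, {"x": -0.0234, "y": -0.0234, "z": 0.0227, "turn": 0}, {"x": -0.0234, "y": -0.0234, "z": 0.0227, "turn": 0}, {"x": -0.0234, "y": -0.0234, "z": 0.0227, "turn": 0}, {"x": -0.0234, "y": -0.0234, "z": 0.0227, "turn": 0}, {"x": -0.0234, "y": -0.0234, "z": 0.0227, "turn": 0}, {"x": -0.0234, "y": -0.0234, "z": 0.0227, "turn": 0}, {"x": -0.0234, "y": -0.0234, "z": 0.0227, "turn": 0}]}}

```text
time_s: 7.6
eef_pos: [0.345, 0.2388, 0.3862]
eef_rot: [[-0.974, 0.196, 0.11], [0.224, 0.802, 0.553], [0.02, 0.564, -0.826]]
ft_force: [1.9, -1.0, 0.2]
gripper_width: 1.002
gripper_force: 0.0
```

```bash
cat > go.py <<'E'
import sys
from h import *
np.set_printoptions(precision=4,suppress=True)
T=np.array(eval(sys.argv[1]),float);s=telemetry.read_state();R=s['eef_rot'];d=R.T@(T-s['eef_pos'])
print(round(s['time_s'],2),'tool delta',d,'norm',np.linalg.norm(d),'q',s['joint_positions'],'tilt',np.degrees(np.arccos(-R[2,2])),'az z',np.degrees(np.arctan2(R[1,2],R[0,2])),'az x',np.degrees(np.arctan2(R[1,0],R[0,0])),R[:,1])
E
python3 go.py "(.473,.169,.183)"
```

```text
7.6 tool delta [-0.1444 -0.1455  0.1433] norm 0.25012912454604797 q [-0.0677 -0.0935  1.5602  0.5939  1.5849 -1.3707] tilt 34.3431946339925 az z 78.77540914141645 az x 167.08222427727765 [0.1957 0.8024 0.5638]
```

Request:
{"op": "send_rows", "data": {"plan": [{"x": -0.0206, "y": -0.0208, "z": 0.0205, "turn": 0}, {"x": -0.0206, "y": -0.0208, "z": 0.0205, "turn": 0}, {"x": -0.0206, "y": -0.0208, "z": 0.0205, "turn": 0}, {"x": -0.0206, "y": -0.0208, "z": 0.0205, "turn": 0}, {"x": -0.0206, "y": -0.0208, "z": 0.0205, "turn": 0}, {"x": -0.0206, "y": -0.0208, "z": 0.0205, "turn": 0}, {"x": -0.0206, "y": -0.0208, "z": 0.0205, "turn": 0}]}}

```text
time_s: 8.18
eef_pos: [0.473, 0.1692, 0.1827]
eef_rot: [[-0.974, 0.196, 0.11], [0.224, 0.803, 0.553], [0.02, 0.563, -0.826]]
ft_force: [0.6, 0.2, 0.8]
gripper_width: 1.0
gripper_force: 0.0
```

```bash
python3 go.py "(.473,.169,.183)"
python3 - <<'E'
from h import *
np.set_printoptions(precision=4,suppress=True)
im=imaging.snapshot('wrist');cv2.imwrite('pics/w1.png',im)
# predicted box corners in wrist
h=np.radians(77);z=np.array([.819*np.cos(h),.819*np.sin(h),.574]);x=np.array([.574*np.cos(h),.574*np.sin(h),-.819]);y=np.cross(z,x)
c=np.array([.488,.242,.0755])
for a,b,d in[(-55,-35,13),(-55,35,13),(-55,35,-17),(-55,-35,-17)]: print(a,b,d,proj('wrist',c+(a*x+b*y+d*z)/1000))
K,R,t=cal('wrist');print(-R.T@t,R)
E
```

```text
8.18 tool delta [-0.0001  0.     -0.0003] norm 0.00032808490831641587 q [-0.2068  0.3034  1.7246  0.6486  1.2035 -1.8135] tilt 34.31816897916263 az z 78.77835848642768 az x 167.06191374915846 [0.1962 0.8025 0.5634]
-55 -35 13 [338.8587 246.7504]
-55 35 13 [339.3486 163.627 ]
-55 35 -17 [300.2491 164.1457]
-55 -35 -17 [303.0174 247.0417]
[0.383  0.1066 0.2973] [[ 0.2012  0.8019  0.5626]
 [ 0.8959 -0.3829  0.2252]
 [ 0.396   0.4587 -0.7954]]
```

View pics/w1.png

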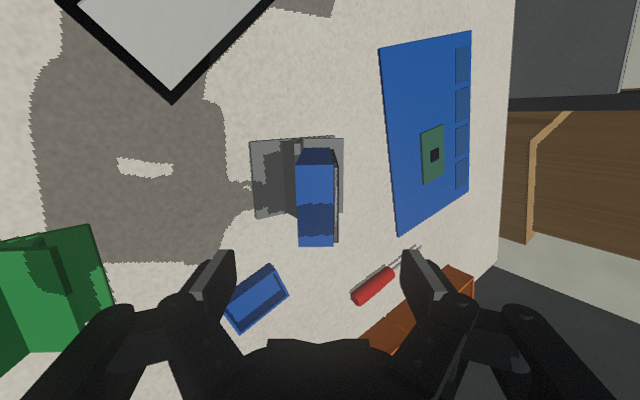

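The wrist view shows the box's upper end at columns 297–335, rows 165–247, about 4 px left of my prediction. I'll measure this with a mask.

Run:
```python
from h import *
np.set_printoptions(precision=4,suppress=True)
im=cv2.imread('pics/w1.png').astype(int);b,g,r=im[...,0],im[...,1],im[...,2]
m=(b>1.6*r)&(b>g*1.25)&(b>40)
for v in (172,190,210,230,243):
    c=np.where(m[v,270:350])[0]+270;print(v,c.min(),c.max(),im[v,c.max()-1:c.max()+8].tolist())
c=np.where(m[140:270,315])[0]+140;print('rows',c.min(),c.max()); print(im[155:172,315].tolist())
# end plane: intersect rays with plane through predicted end
h=np.radians(77.5);x=np.array([.574*np.cos(h),.574*np.sin(h),-.819]);z=np.array([.819*np.cos(h),.819*np.sin(h),.574]);y=np.cross(z,x)
c=np.array([.488,.242,.0755])-.055*x
for uv in [(298.5,246),(334.5,246),(296.5,168),(334.5,168)]:
    o,d=ray('wrist',uv);p=o+d*((c-o)@x)/(d@x);print(uv,'y,z mm',(p-c)@y*1000,(p-c)@z*1000,p)
```

```text
172 295 333 [[161, 97, 58], [123, 79, 53], [79, 72, 69], [121, 125, 124], [128, 130, 129], [75, 76, 75], [59, 57, 58], [114, 115, 113], [122, 125, 122]]
190 296 333 [[159, 98, 57], [119, 75, 53], [73, 67, 64], [114, 118, 117], [154, 157, 154], [90, 92, 89], [54, 53, 52], [113, 115, 114], [122, 124, 122]]
210 297 333 [[102, 66, 47], [75, 50, 42], [83, 85, 84], [142, 145, 145], [152, 156, 155], [83, 86, 85], [70, 68, 70], [115, 118, 115], [119, 121, 120]]
230 298 332 [[100, 65, 49], [104, 69, 53], [75, 54, 47], [87, 89, 89], [97, 99, 98], [98, 99, 100], [59, 60, 59], [99, 106, 110], [170, 180, 184]]
243 299 332 [[156, 95, 60], [154, 91, 54], [166, 139, 121], [179, 188, 192], [179, 191, 197], [178, 190, 195], [180, 192, 196], [184, 194, 196], [179, 190, 193]]
rows 148 246
[[77, 53, 39], [79, 55, 44], [76, 54, 43], [78, 52, 43], [75, 48, 37], [77, 51, 39], [78, 54, 41], [76, 50, 38], [74, 53, 43], [91, 57, 40], [158, 98, 58], [157, 95, 54], [157, 95, 56], [155, 96, 56], [156, 95, 56], [156, 93, 54], [155, 93, 53]]
(298.5, 246) y,z mm -33.682690729228725 -21.019416407812525 [0.5103 0.1871 0.1085]
(334.5, 246) y,z mm -34.169975021572085 9.122782012685537 [0.5161 0.2111 0.1258]
(296.5, 168) y,z mm 32.50727626636285 -19.752427710877715 [0.4459 0.2024 0.1092]
(334.5, 168) y,z mm 31.91228789648838 9.513677222537144 [0.4517 0.2257 0.126 ]
```

Request:
{"op": "send_rows", "data": {"plan": [{"x": 0, "y": -0.002, "z": 0.03, "turn": 0}, {"x": 0, "y": 0, "z": 0.03, "turn": 0}, {"x": 0, "y": 0, "z": 0.03, "turn": 0}, {"x": 0, "y": 0, "z": 0.02, "turn": 0}, {"x": 0, "y": 0, "z": 0.0095, "turn": 0}, {"x": 0, "y": 0, "z": 0, "turn": 0}]}}

```text
time_s: 8.73
eef_pos: [0.484, 0.2351, 0.083]
eef_rot: [[-0.975, 0.196, 0.106], [0.222, 0.803, 0.553], [0.024, 0.563, -0.826]]
ft_force: [-0.4, -0.3, -0.1]
gripper_width: 1.0
gripper_force: 0.0
```

```bash
python3 go.py "(.486,.2337,.0829)"
python3 - <<'E'
from h import *
a=imaging.snapshot('side')[190:370,130:370];b=imaging.snapshot('scene')[90:270,360:600]
cv2.imwrite('pics/g1.png',np.vstack([cv2.resize(a,None,fx=1.65,fy=1.65,interpolation=3),cv2.resize(b,None,fx=1.65,fy=1.65,interpolation=3)]))
E
```

```text
8.73 tool delta [-0.0022 -0.0007 -0.0005] norm 0.0024141164970998747 q [-0.0549  0.492   1.7939  0.7709  0.9292 -1.8937] tilt 34.28244018079806 az z 79.19206405222116 az x 167.19007612710593 [0.1963 0.803  0.5628]
```

View pics/g1.png

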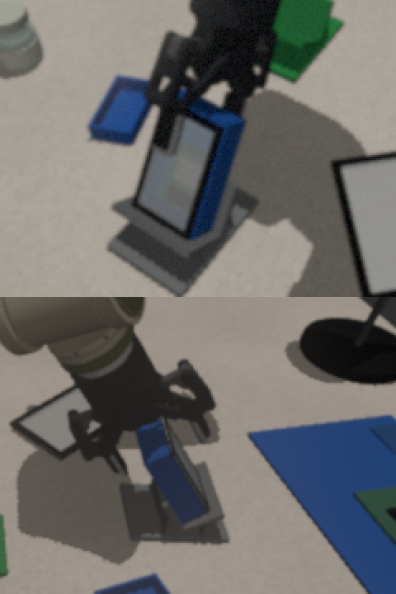

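The fingers straddle the upper part of the box, one over the lid and one behind the base. I'll close them now.

Request:
{"op": "send_rows", "data": {"plan": [{"x": -0.002, "y": 0, "z": 0, "turn": 0}, {"x": 0, "y": 0, "z": 0, "turn": 0}, {"x": 0, "y": 0, "z": 0, "turn": 0}, {"x": 0, "y": 0, "z": 0, "turn": 0}, {"x": 0, "y": 0, "z": 0, "turn": 0}, {"x": 0, "y": 0, "z": 0, "turn": 0}, {"x": 0, "y": 0, "z": 0, "turn": 0}, {"x": 0, "y": 0, "z": 0, "turn": 0}, {"x": 0, "y": 0, "z": 0, "turn": 0}, {"x": 0, "y": 0, "z": 0, "turn": 0}], "fingers": 1, "squeeze": 60}}

```text
time_s: 9.67
eef_pos: [0.4867, 0.2343, 0.0848]
eef_rot: [[-0.975, 0.194, 0.109], [0.222, 0.803, 0.554], [0.02, 0.564, -0.826]]
ft_force: [-1.2, -0.7, 5.3]
gripper_width: 0.39
gripper_force: 59.3
```

```bash
python3 s.py
```

```text
9.67 q [-0.0565  0.491   1.7877  0.7695  0.9328 -1.8921] p [0.4867 0.2343 0.0848] r,az 0.5401887492400149 25.707785430151336
[[-0.9749  0.1943  0.1088]
 [ 0.2218  0.8027  0.5537]
 [ 0.0203  0.5639 -0.8256]] z az,tilt 78.88328581552155 34.34935087132038 F [-1.2483 -0.7151  5.3073] 0.38958805439184674 59.34280514717102
```

Request:
{"op": "send_rows", "data": {"plan": [{"x": 0, "y": 0.001, "z": -0.015, "turn": 0}, {"x": 0, "y": 0.002, "z": -0.03, "turn": 0}, {"x": 0, "y": 0.002, "z": -0.04, "turn": 0}, {"x": 0, "y": 0, "z": -0.04, "turn": 0}, {"x": 0, "y": 0, "z": -0.03, "turn": 0}, {"x": 0, "y": 0, "z": -0.02, "turn": 3}, {"x": 0, "y": 0, "z": 0, "turn": 6}, {"x": 0, "y": 0, "z": 0, "turn": 7}, {"x": 0, "y": 0, "z": 0, "turn": 7}, {"x": 0, "y": 0, "z": 0, "turn": 7}, {"x": 0, "y": 0, "z": 0, "turn": 7}, {"x": 0, "y": 0, "z": 0, "turn": 7}]}}

```text
time_s: 10.67
eef_pos: [0.4681, 0.1413, 0.231]
eef_rot: [[-0.561, 0.821, 0.107], [0.72, 0.42, 0.552], [0.409, 0.387, -0.827]]
ft_force: [0.0, 0.4, -3.2]
gripper_width: 0.39
gripper_force: 60.2
```

```bash
python3 s.py
```

```text
10.67 q [-0.272   0.2338  1.6589  0.6121  1.3507 -1.0075] p [0.4681 0.1413 0.231 ] r,az 0.4889636676943153 16.802772055873888
[[-0.5605  0.8212  0.1068]
 [ 0.7202  0.4198  0.5524]
 [ 0.4088  0.3865 -0.8267]] z az,tilt 79.06210300956994 34.235880316355626 F [ 0.002   0.435  -3.1534] 0.3902575086968621 60.161656737327576
```

Request:
{"op": "send_rows", "data": {"plan": [{"x": 0, "y": 0, "z": 0, "turn": 7}, {"x": 0, "y": 0, "z": 0, "turn": 7}, {"x": 0, "y": 0, "z": 0, "turn": 7}, {"x": 0, "y": 0, "z": 0, "turn": 7}, {"x": 0, "y": 0, "z": 0, "turn": 7}, {"x": 0, "y": 0, "z": 0, "turn": 7}, {"x": 0, "y": 0, "z": 0, "turn": 7}, {"x": 0, "y": 0, "z": 0, "turn": 7}, {"x": 0, "y": 0, "z": 0, "turn": 7}, {"x": 0, "y": 0, "z": 0, "turn": 7}, {"x": 0, "y": 0, "z": 0, "turn": 7}, {"x": 0, "y": 0, "z": 0, "turn": 7}]}}

```text
time_s: 11.67
eef_pos: [0.4681, 0.1414, 0.231]
eef_rot: [[0.758, 0.643, 0.107], [0.493, -0.672, 0.552], [0.427, -0.366, -0.827]]
ft_force: [0.2, 0.2, -2.0]
gripper_width: 0.39
gripper_force: 60.2
```

Request:
{"op": "send_rows", "data": {"plan": [{"x": 0, "y": 0, "z": 0, "turn": 7}, {"x": 0, "y": 0, "z": 0, "turn": 7}, {"x": 0, "y": 0, "z": 0, "turn": 7}, {"x": 0, "y": 0, "z": 0, "turn": 7}, {"x": 0, "y": 0, "z": 0, "turn": 7}, {"x": 0, "y": 0, "z": 0, "turn": 7}, {"x": 0, "y": 0, "z": 0, "turn": 6}, {"x": 0, "y": 0, "z": 0, "turn": 3}, {"x": 0, "y": 0, "z": 0, "turn": 0}]}}

```text
time_s: 12.42
eef_pos: [0.4681, 0.1414, 0.231]
eef_rot: [[0.978, -0.18, 0.107], [-0.209, -0.807, 0.552], [-0.013, -0.563, -0.827]]
ft_force: [0.6, -0.1, -2.5]
gripper_width: 0.392
gripper_force: 60.2
```

```bash
python3 s.py
python3 - <<'E'
from h import *
s=telemetry.read_state()
n=['wrist','side','scene'];I=[imaging.snapshot(k) for k in n]
for k,i in zip(n,I): cv2.imwrite(f'pics/t_{k}.png',i)
w=cv2.resize(I[0][60:360,120:520],(800,600),interpolation=3)
cv2.imwrite('pics/t.png',np.vstack([cv2.resize(I[0][100:300,160:480],(480,300),interpolation=3),cv2.resize(np.hstack([I[1][120:320,160:320],I[2][60:260,330:490]]),(480,300),interpolation=3)]))
E
```

```text
12.42 q [-0.2719  0.2339  1.6588  0.6122  1.3507  1.3446] p [0.4681 0.1414 0.231 ] r,az 0.48902947996350143 16.80570803756382
[[ 0.9778 -0.1801  0.1068]
 [-0.209  -0.8069  0.5524]
 [-0.0133 -0.5625 -0.8267]] z az,tilt 79.05695167354989 34.2412816267127 F [ 0.6178 -0.0538 -2.4937] 0.39191304951259337 60.168070793151855
```

View pics/t.png

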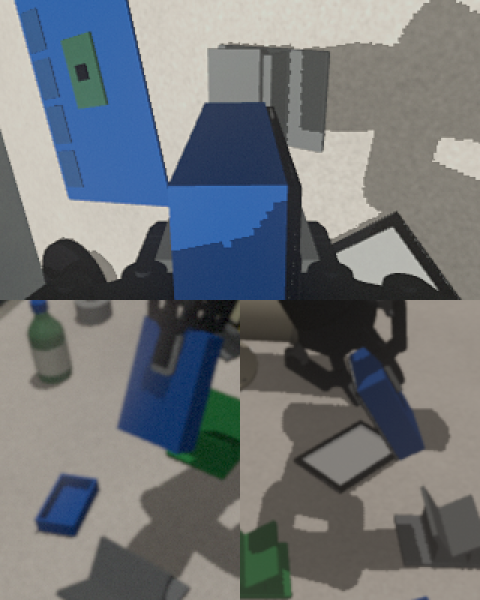

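The box is flipped, with the lid side towards the robot's right and shut. The board area is in frame, and the base's bottom near corner is at side (240,205) and scene (453,158). I'll use that corner to check how the box sits in the grip.

```bash
python3 - <<'E'
from h import *
np.set_printoptions(precision=4,suppress=True)
s=telemetry.read_state();R=s['eef_rot'];p=s['eef_pos']
for nm,a,b,e in [('base bot near',(240,205.3),(452.7,158),(35,17,66)),]:
    q,r=tri([('side',a),('scene',b)]);print(nm,q,r,'tool mm',1000*R.T@(q-p),'expected',e)
# far bottom base corner in side: ray vs. plane of base (tool y=+17 => base is away from lid: -? )
for sg in (17,-17):
    o,d=ray('side',(281.3,223.3));c=p+R[:,1]*sg/1000;t=((c-o)@R[:,1])/(d@R[:,1]);print('far bot',sg,1000*R.T@(o+t*d-p))
    o,d=ray('side',(240,205.3));t=((c-o)@R[:,1])/(d@R[:,1]);print('near bot',sg,1000*R.T@(o+t*d-p))
    o,d=ray('side',(308.7,143.3));t=((c-o)@R[:,1])/(d@R[:,1]);print('far top',sg,1000*R.T@(o+t*d-p))
# wrist end face corners
f=lambda X,Y:(160+X/1.5,100+Y/1.5)
c=p-R[:,2]*.044
for uv in [f(168,187),f(288,184),f(174,300)]:
    o,d=ray('wrist',uv);t=((c-o)@R[:,2])/(d@R[:,2]);print('end',1000*R.T@(o+t*d-p))
E
python3 go.py "(.4907-.107*.09+.004*.17,-.0283-.552*.09+.004*.8,.0745+.827*.09+.004*.57)"
```

```text
base bot near [0.5102 0.1829 0.1868] 0.001477794567678998 tool mm [ 32.9826 -15.9174  64.0194] expected (35, 17, 66)
far bot 17 [-22.1815  17.      72.5162]
near bot 17 [54.5577 17.     73.1937]
far top 17 [-28.6946  17.     -48.7723]
far bot -17 [-40.9414 -17.      61.8   ]
near bot -17 [ 30.9213 -17.      62.4345]
far top -17 [-47.0406 -17.     -51.7811]
end [ 34.9058 -17.3459 -44.    ]
end [ 35.7364  12.6599 -44.    ]
end [  1.335  -17.3359 -44.    ]
12.57 tool delta [ 0.0586  0.2172 -0.052 ] norm 0.23092314376109485 q [-0.2718  0.234   1.6584  0.6125  1.3507  1.3409] tilt 34.25566544365913 az z 79.03597754036215 az x -11.887053821395096 [-0.1763 -0.8076 -0.5628]
```

```bash
python3 go.py "(.4825,-.0793,.1592)"
```

```text
12.57 tool delta [ 0.0601  0.2163 -0.061 ] norm 0.23261103482373638 q [-0.2718  0.234   1.6584  0.6125  1.3507  1.3409] tilt 34.25566544365913 az z 79.03597754036215 az x -11.887053821395096 [-0.1763 -0.8076 -0.5628]
```

Request:
{"op": "send_rows", "data": {"plan": [{"x": 0.0075, "y": 0.027, "z": -0.0076, "turn": 0}, {"x": 0.0075, "y": 0.027, "z": -0.0076, "turn": 0}, {"x": 0.0075, "y": 0.027, "z": -0.0076, "turn": 0}, {"x": 0.0075, "y": 0.027, "z": -0.0076, "turn": 0}, {"x": 0.0075, "y": 0.027, "z": -0.0076, "turn": 0}, {"x": 0.0075, "y": 0.027, "z": -0.0076, "turn": 0}, {"x": 0.0075, "y": 0.027, "z": -0.0076, "turn": 0}, {"x": 0.0075, "y": 0.027, "z": -0.0076, "turn": 0}, {"x": 0, "y": 0, "z": 0, "turn": 0}]}}

```text
time_s: 13.32
eef_pos: [0.4828, -0.0832, 0.1575]
eef_rot: [[0.978, -0.18, 0.109], [-0.21, -0.807, 0.551], [-0.011, -0.562, -0.827]]
ft_force: [0.6, -0.4, -3.2]
gripper_width: 0.391
gripper_force: 60.1
```

```bash
python3 go.py "(.4825,-.0793,.1592)"
python3 - <<'E'
from h import *
a=imaging.snapshot('side');b=imaging.snapshot('scene');cv2.imwrite('pics/u_side.png',a);cv2.imwrite('pics/u_scene.png',b)
cv2.imwrite('pics/u.png',np.hstack([cv2.resize(a[90:250,240:360],(400,533),interpolation=3),cv2.resize(b[120:280,270:390],(400,533),interpolation=3)]))
E
```

```text
13.32 tool delta [-0.0012 -0.0041  0.0007] norm 0.00428744616564166 q [-0.6935  0.4313  1.5975  0.5209  1.4456  0.9377] tilt 34.199463782528284 az z 78.80154468993375 az x -12.150186873934608 [-0.1803 -0.8073 -0.562 ]
```

View pics/u.png

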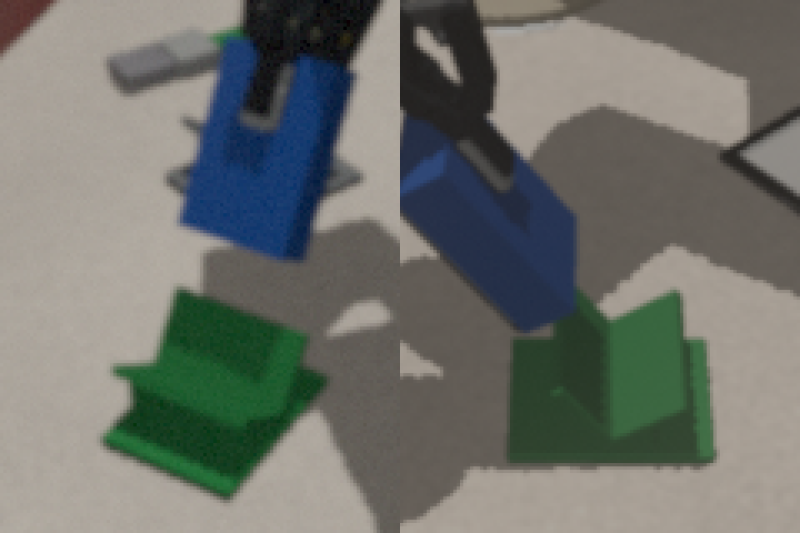

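The box hangs above the green stand with its base face outward and the lid side parallel to the stand's back. Its bottom base corners are at side (294,157)/(331,168) and scene (322,214)/(323,184). I'll compute the offset to home from these.

Run:
```python
from h import *
np.set_printoptions(precision=1,suppress=True)
h=np.radians(78.2);n=np.array([.819*np.cos(h),.819*np.sin(h),.574]);u=np.array([-.574*np.cos(h),-.574*np.sin(h),.819]);y=np.array([-np.sin(h),np.cos(h),0])
S=np.array([.4907,-.0283,.0745]);s=telemetry.read_state();R=s['eef_rot'];p=s['eef_pos']
for nm,a,b in[('near',(294.3,156.6),(322.5,214.5)),('far',(331,167.5),(323.1,184.5))]:
    q,r=tri([('side',a),('scene',b)]);d=q-S;print(nm,'n,u,y',1000*np.array([d@n,d@u,d@y]),r*1000,'tool',1000*R.T@(q-p))
d=p-S;print('tcp n,u,y',1000*np.array([d@n,d@u,d@y]), 'tool z in nuy',R[:,2]@n,R[:,2]@u,R[:,2]@y)
```

```text
near n,u,y [ 19.   33.9 -37.6] 3.8930366533267344 tool [ 35.8 -14.2  64.5]
far n,u,y [17.4 35.8 39.6] 6.926430857473284 tool [-41.5 -11.8  63.2]
tcp n,u,y [ 6.  98.8 -2.2] tool z in nuy -0.012665798664940319 -1.00000920597483 0.007625728018330693
```

Request:
{"op": "send_rows", "data": {"plan": [{"x": 0, "y": -0.002, "z": 0.02, "turn": 0}, {"x": 0, "y": 0, "z": 0.02, "turn": 0}, {"x": 0, "y": 0, "z": 0.02, "turn": 0}, {"x": 0, "y": 0, "z": 0.013, "turn": 0}, {"x": 0, "y": 0, "z": 0.007, "turn": 0}, {"x": 0, "y": 0, "z": 0, "turn": 0}]}}

```text
time_s: 13.92
eef_pos: [0.4907, -0.0314, 0.0939]
eef_rot: [[0.979, -0.177, 0.105], [-0.205, -0.807, 0.554], [-0.013, -0.564, -0.826]]
ft_force: [-0.8, -0.2, -2.1]
gripper_width: 0.392
gripper_force: 60.1
```

Request:
{"op": "send_rows", "data": {"plan": [{"x": 0, "y": 0, "z": 0.002, "turn": 0}, {"x": 0, "y": 0, "z": 0.002, "turn": 0}, {"x": 0, "y": 0, "z": 0.001, "turn": 0}]}}

```text
time_s: 14.17
eef_pos: [0.492, -0.0305, 0.0905]
eef_rot: [[0.978, -0.177, 0.108], [-0.208, -0.808, 0.552], [-0.01, -0.563, -0.827]]
ft_force: [0.2, -0.2, -2.3]
gripper_width: 0.391
gripper_force: 60.1
```

Request:
{"op": "send_rows", "data": {"plan": [{"x": 0, "y": 0, "z": 0.0015, "turn": 0}, {"x": 0, "y": 0, "z": 0.0015, "turn": 0}, {"x": 0, "y": 0, "z": 0.001, "turn": 0}, {"x": 0, "y": 0, "z": 0, "turn": 0}]}}

```text
time_s: 14.5
eef_pos: [0.4923, -0.0299, 0.0888]
eef_rot: [[0.978, -0.176, 0.109], [-0.207, -0.808, 0.551], [-0.009, -0.562, -0.827]]
ft_force: [-13.5, -15.1, 22.5]
gripper_width: 0.393
gripper_force: 62.1
```

Request:
{"op": "send_rows", "data": {"plan": [{"x": 0, "y": 0, "z": 0.001, "turn": 0}, {"x": 0, "y": 0, "z": 0.001, "turn": 0}, {"x": 0, "y": 0, "z": 0, "turn": 0}]}}

```text
time_s: 14.75
eef_pos: [0.4923, -0.03, 0.0884]
eef_rot: [[0.978, -0.176, 0.11], [-0.207, -0.809, 0.55], [-0.007, -0.561, -0.828]]
ft_force: [-22.6, -25.6, 40.0]
gripper_width: 0.394
gripper_force: 64.0
```

Request:
{"op": "send_rows", "data": {"plan": [{"x": 0, "y": 0, "z": -0.002, "turn": 0}, {"x": 0, "y": 0, "z": -0.001, "turn": 0}, {"x": 0, "y": 0.0015, "z": 0, "turn": 0}, {"x": 0, "y": 0.0015, "z": 0, "turn": 0}, {"x": 0, "y": 0, "z": 0, "turn": 0}]}}

```text
time_s: 15.17
eef_pos: [0.4922, -0.0315, 0.0875]
eef_rot: [[0.978, -0.177, 0.11], [-0.208, -0.806, 0.553], [-0.009, -0.564, -0.826]]
ft_force: [-4.0, -3.8, 12.4]
gripper_width: 0.39
gripper_force: 60.6
```

Request:
{"op": "send_rows", "data": {"plan": [{"x": 0, "y": 0.001, "z": 0, "turn": 0}, {"x": 0, "y": 0.001, "z": 0, "turn": 0}, {"x": 0, "y": 0, "z": 0, "turn": 0}]}}

```text
time_s: 15.42
eef_pos: [0.4921, -0.0331, 0.0864]
eef_rot: [[0.978, -0.177, 0.111], [-0.208, -0.806, 0.553], [-0.008, -0.564, -0.826]]
ft_force: [-2.8, -3.5, 12.1]
gripper_width: 0.394
gripper_force: 60.5
```

Request:
{"op": "send_rows", "data": {"plan": [{"x": 0, "y": 0.001, "z": 0, "turn": 0}, {"x": 0, "y": 0.001, "z": 0, "turn": 0}, {"x": 0, "y": 0, "z": 0, "turn": 0}]}}

```text
time_s: 15.67
eef_pos: [0.492, -0.0342, 0.0855]
eef_rot: [[0.978, -0.177, 0.111], [-0.209, -0.806, 0.554], [-0.008, -0.565, -0.825]]
ft_force: [-1.1, -0.7, 12.4]
gripper_width: 0.391
gripper_force: 61.3
```

Request:
{"op": "send_rows", "data": {"plan": [{"x": 0, "y": 0.001, "z": 0, "turn": 0}, {"x": 0, "y": 0.001, "z": 0, "turn": 0}, {"x": 0, "y": 0, "z": 0, "turn": 0}]}}

```text
time_s: 15.92
eef_pos: [0.4918, -0.0346, 0.0852]
eef_rot: [[0.978, -0.176, 0.112], [-0.208, -0.804, 0.557], [-0.008, -0.568, -0.823]]
ft_force: [1.1, 5.9, 17.8]
gripper_width: 0.39
gripper_force: 62.6
```

Run:
```python
from h import *
a=imaging.snapshot('side');b=imaging.snapshot('scene')
cv2.imwrite('pics/v.png',np.hstack([cv2.resize(a[110:250,250:355],(400,533),interpolation=3),cv2.resize(b[150:290,290:395],(400,533),interpolation=3)]))
```

```text
(no output)
```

View pics/v.png

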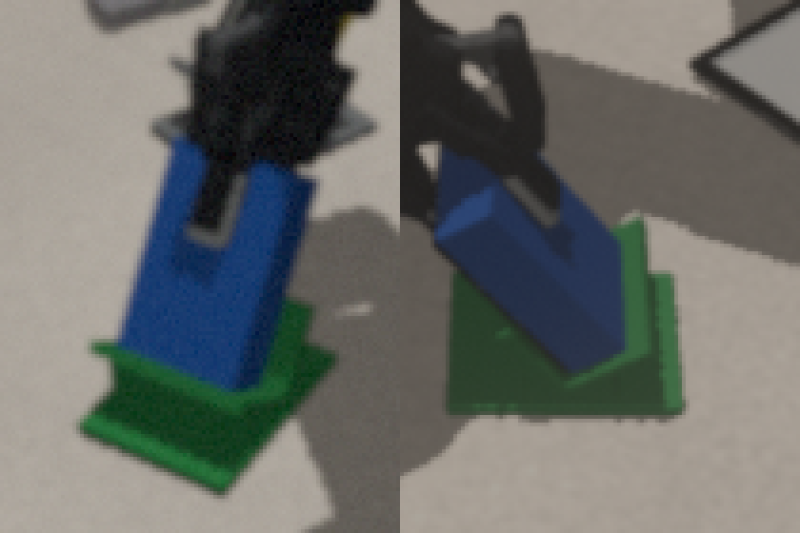

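The box is seated on the ledge and against the back, with contact force along both. I'll release it now.

Request:
{"op": "send_rows", "data": {"plan": [{"x": 0, "y": -0.0005, "z": 0, "turn": 0}, {"x": 0, "y": 0, "z": 0, "turn": 0}, {"x": 0, "y": 0, "z": 0, "turn": 0}, {"x": 0, "y": 0, "z": 0, "turn": 0}], "squeeze": 20}}

```text
time_s: 16.35
eef_pos: [0.4918, -0.0345, 0.0853]
eef_rot: [[0.978, -0.176, 0.112], [-0.208, -0.805, 0.556], [-0.008, -0.567, -0.824]]
ft_force: [1.3, 4.2, 16.4]
gripper_width: 0.389
gripper_force: 62.2
```

Request:
{"op": "send_rows", "data": {"plan": [{"x": 0, "y": 0, "z": 0, "turn": 0}, {"x": 0, "y": 0, "z": 0, "turn": 0}, {"x": 0, "y": 0, "z": 0, "turn": 0}, {"x": 0, "y": 0, "z": 0, "turn": 0}, {"x": 0, "y": 0, "z": 0, "turn": 0}, {"x": 0, "y": 0, "z": 0, "turn": 0}, {"x": 0, "y": 0, "z": 0, "turn": 0}, {"x": 0, "y": 0, "z": 0, "turn": 0}, {"x": 0, "y": 0, "z": 0, "turn": 0}, {"x": 0, "y": 0, "z": 0, "turn": 0}], "fingers": 0}}

```text
time_s: 17.18
eef_pos: [0.4905, -0.0355, 0.0828]
eef_rot: [[0.978, -0.178, 0.107], [-0.208, -0.807, 0.553], [-0.012, -0.563, -0.826]]
ft_force: [-1.0, 0.2, -0.4]
gripper_width: 1.001
gripper_force: 0.0
```

```bash
python3 s.py
python3 - <<'E'
from h import *
a=imaging.snapshot('side');b=imaging.snapshot('scene')
cv2.imwrite('pics/x.png',np.hstack([cv2.resize(a[110:250,250:355],(400,533),interpolation=3),cv2.resize(b[150:290,290:395],(400,533),interpolation=3)]))
E
```

```text
17.18 q [-0.6061  0.5279  1.7123  0.579   1.2291  0.887 ] p [ 0.4905 -0.0355  0.0828] r,az 0.49180987629562295 -4.140384084588909
[[ 0.9782 -0.1779  0.1074]
 [-0.2075 -0.8071  0.5528]
 [-0.0117 -0.563  -0.8264]] z az,tilt 79.00290550917596 34.27292008941657 F [-1.0051  0.1782 -0.3754] 1.001140713139573 0.0
```

View pics/x.png

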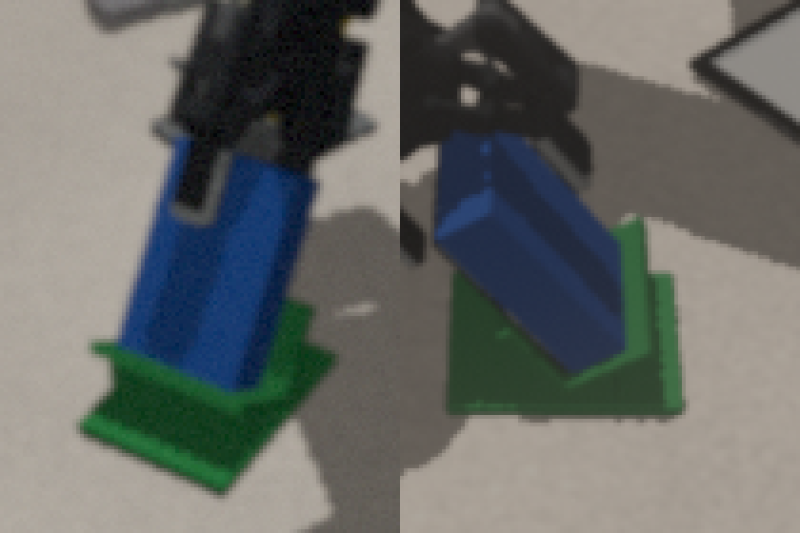

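The box stays leaning after release and the fingers are clear on both sides. Next I'll back the gripper out along the tool axis.

Request:
{"op": "send_rows", "data": {"plan": [{"x": 0, "y": 0, "z": -0.015, "turn": 0}, {"x": 0, "y": 0, "z": -0.025, "turn": 0}, {"x": 0, "y": 0, "z": -0.03, "turn": 0}, {"x": 0, "y": 0, "z": -0.03, "turn": 0}, {"x": 0, "y": 0, "z": -0.03, "turn": 0}, {"x": 0, "y": 0, "z": 0, "turn": 0}, {"x": 0, "y": 0, "z": 0, "turn": 0}]}}

```text
time_s: 17.87
eef_pos: [0.4767, -0.1081, 0.1909]
eef_rot: [[0.978, -0.178, 0.11], [-0.209, -0.808, 0.551], [-0.01, -0.562, -0.827]]
ft_force: [0.3, 0.4, 0.1]
gripper_width: 0.998
gripper_force: 0.0
```

Run:
```python
from h import *
a=imaging.snapshot('side');b=imaging.snapshot('scene');b0=cv2.imread('pics/scene0.png')
cv2.imwrite('pics/y.png',np.hstack([cv2.resize(a[110:250,250:355],(400,533),interpolation=3),cv2.resize(b[150:310,140:400],(400,533),interpolation=3)]))
def yel(i):
    h=cv2.cvtColor(i,cv2.COLOR_BGR2HSV);m=cv2.inRange(h,(20,120,60),(35,255,255))[200:320,120:260];ys,xs=np.nonzero(m);return xs.mean(),ys.mean(),len(xs)
print(yel(b0),yel(b))
```

```text
(np.float64(50.751345532831), np.float64(58.364908503767495), 929) (np.float64(50.68181818181818), np.float64(58.44805194805195), 924)
```

View pics/y.png

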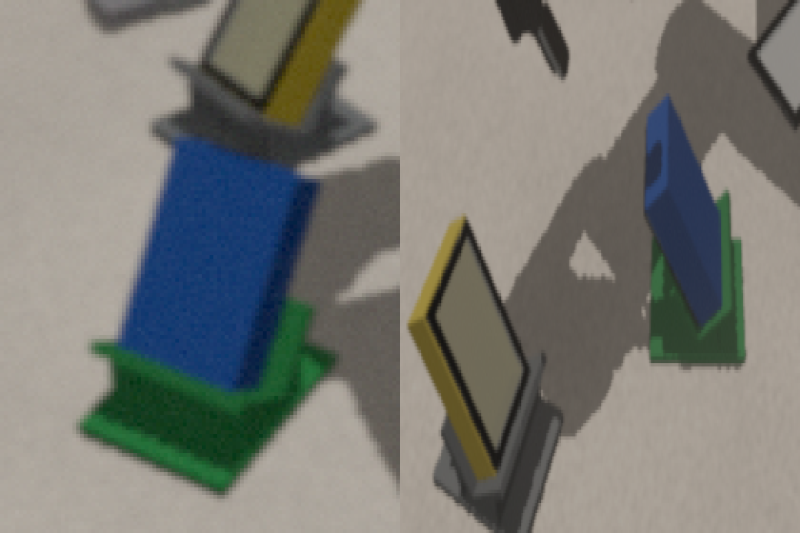

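The blue box leans home in the green stand with its lid down. The yellow box hasn't moved (its mask centroid is unchanged), and the robot is clear of everything.

```bash
python3 -c "
from plant import ticket;print(ticket.hand_in())"
```

```text
the job is handed in; nothing more can be done
None
```

I turned the blue box over and left it leaning in the green stand, lid down and looking shut, with the gripper clear and the yellow box where it was. I handed the job in at about 18 s; no verdict came back.

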